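Reload the gas filter canister: support plate, then filter ring

TASK

Reload the open gas filter canister: set the support plate that fits it flat on the canister's floor with its rod upright, then put the filter ring that fits over the rod so that it rests flat on the plate. Lower each one right down into the canister before letting go, do not let it drop; the wider plate and the wider filter ring on the bench belong to another canister.

Things in the scene. Friction and masses are not known exactly. Their poses are not given: they have to be found in the camera images.
- canister: The open canister, a low round grey plastic pot fixed to the bench: bore 84 mm in diameter, outside 96 mm, rim 40 mm above the bench, inner floor 8 mm above the bench (32 mm deep), on a flange 124 mm in diameter and 6 mm high. Origin on its axis at bench level, z up.
- plate: Support plate that fits: dark steel spoked ring 60 mm across, 8 mm thick, with an upright rod 12 mm in diameter at its centre, top 75 mm above the underside; 0.2 kg. Stands on the bench, rod up. Origin: centre of the underside, z along the rod. A wider twin (100 mm, same rod) does not fit. Seated, its underside is 8 mm above the bench and 43 mm of rod stands above the rim.
- filter: Filter ring that fits: white pleated plastic ring, 60 mm outside, 42 mm hole, 70 mm high, upright on the bench; 0.12 kg; can be gripped across its outside. Origin: centre of the underside, z along its axis. A wider twin (100 mm outside, same height) does not fit. Seated on the plate, its underside is 16 mm above the bench and its top 46 mm stands above the rim.
Not all that is in view belongs to the job. Leave any red look-alike of the filter alone.

How it is judged:
By the outcome, as a careful person would: the job done as asked, in the order asked, and still so for the second after the job is handed in, with the robot touching nothing.
It also fails if it takes over 64 s, if anything falls off the work surface, if the arm or the gripper's body presses on something with over 40 N, if the wrist force passes 120 N, or if a joint passes its speed limit or range.

ROBOT

A 6-joint arm with a two-finger parallel gripper is mounted at the origin on the work surface. World frame = base frame: x ahead of the robot, y to its left, z up, the work surface at z = 0. Lengths are in mm, angles in rad, forces in N, time in s.
With the tool pointing down it reaches from about 350 to 850 mm from the base axis. Payload 8.1 kg.
Tool frame: the origin (TCP) lies on the centre line of the jaws, within the pads' length; the fingertips stand 14 mm ahead of it and the grasp point (between the pads) lies 5 mm behind it; z points along the fingers, y is the direction in which the jaws open and shut (so a half turn about z gives the same grasp; the last joint's range is limited). The gripper opens to 93 mm and grips with 3 to 60 N. Pads are 15 mm wide; open, the fingers measure 128 mm over their backs; the gripper's body (75 mm by 188 mm) begins 65 mm behind the grasp point.
Start: joints at [1.129, 0.13, 1.488, -0, 1.523, -0.085], TCP at [209.545, 562.224, 232.635] pointing down, gripper open.
Joint ranges: [-2.96, 2.96], [-0.89, 2.26], [0.02, 2.5], [-1.34, 4.48], [0, 2.73], [-2.66, 2.66]. Speed limits (rad/s): [2.39, 2.39, 2.79, 3.14, 3.14, 3.14].

INTERFACE

Orientations are given as [roll, pitch, yaw] about the fixed x, y, z axes, in that order (R = Rz(yaw) Ry(pitch) Rx(roll)).
In Python, from bench import ctrl, grab_frame, close_job, models gives the robot as it stands.
- The arm moves only by the tool carry_out, never from a script. Its argument "commands" is text: rows parted by semicolons, each of 6 numbers parted by spaces: the shift along the world's x, y, z in m, then the turn, a rotation vector about the world's x, y, z in degrees. A call has 1 to 8 rows; each row is the pose to reach, as a shift and turn from the pose measured when the call began; what a row does not reach only later rows make up. A row lasts 1/10 s, in which the tool goes at most 50 mm and 8.59 degrees, less where a joint would pass 70% of its speed; a pose out of reach is approached as far as the arm can. A call with a gripper value outside its range is refused whole. "grip" is the closure, from 0 (fully open) to 1 (shut), set as the call begins (left out, the last holds). The fingers move at their own pace and stop on an object; "squeeze" is the grip in N (left out, the last holds). Time passes only in rows, so rows that repeat a pose let the fingers close. It gives the time, the measured TCP pose, the force and the opening at its end, in the units of the state.
- ctrl.observe(): the state, without advancing time (a new reading comes with each control period).
- grab_frame(name): name is "scene" or "top" or "wrist"; returns a dict with "image" (420x560x3 uint8, red, green, blue), "K" (3x3 intrinsics, pixels), "D" ([k1, k2, p1, p2, k3] as OpenCV has them; the pictures are not rectified), "position" and "attitude" of the camera in the world; the wrist camera has in their place "T_tool_cam" (4x4, takes a point from camera to tool coordinates, whose origin is the TCP and whose axes are the flange's). Camera axes: x right, y down, z forward; pixel columns grow to the right and rows downward; lengths in mm; the calibration is good to about 2 mm. A picture is of the moment at which its call begins: read the wrist's pose just before it. There is no depth.
- close_job(): hands the job in, once; it reports no verdict.
Trained networks look in a picture, given as the dict that the camera call returned (one of the last four; its "shot" number tells which), for a name from the list of things; names that differ only in an ending like _2 or _b are one class to them, and where a whole thing is asked for, a point or a joint stands for the part that bears it (a point fixed in the world has none). Each returns a list of dicts, best first, with "conf" (0 to 1); they miss things now and then, are a little off and sometimes report something else, mostly with a low value. They report only what shows in the picture. A call takes as long as a camera call. They do not tell look-alikes from the thing itself.
- models.boxes_of(picture, target): "xyz" ([x, y, z] in mm, in world coordinates, good to about 4 mm: the middle of the surface that is visible of it).
The state is a dict: "time": time; "joint_pos": joint angles; "qvel": joint speeds; "tau": joint torques, N m; "ee_pos": TCP position; "tool_rot": TCP orientation; "wrist_force": force on the tool from outside, world axes, zero at the start; "ft_torque": the same for the moment, N m; "finger_gap": opening from 0.0 (shut) to 1.0 (fully open).
Only numpy, scipy, OpenCV 4.12 (cv2) and the standard library are available. Lean on these libraries where they do the work, as an engineer would, in place of code of your own. Each camera call takes 0.05 s, during which the arm holds its last target.

## Working session

There is one attempt and no reset: what is moved stays moved. The work goes in short steps, Python scripts to look and compute and a tool call to move; the robot and the scene stay as the last step left them, time stands still between calls to the robot, and variables do not carry over. Pictures are saved under pics/ and viewed, and the job is handed in when it is done.

Besides the shell and the picture viewer there is one more tool, called as name(argument=value, ...) on one line, values as JSON. carry_out: Moves the arm, as the interface text tells. Its arguments: {"type":"object","properties":{"commands":{"type":"string"},"grip":{"type":"number"},"squeeze":{"type":"number"}},"required":["commands"]}

```bash
ls; mkdir -p pics
cat > h.py <<'E'
import numpy as np, cv2
from bench import ctrl, grab_frame, close_job, models
def save(f,n): cv2.imwrite('pics/'+n+'.png', f['image'][:,:,::-1])
E
python3 - <<'E'
from h import *
s=ctrl.observe(); print(s)
for n in ['scene','top','wrist']:
    f=grab_frame(n); save(f,n+'0')
    print(n,{k:(v if k!='image' else 0) for k,v in f.items()})
    for t in ['canister','plate','filter']:
        for b in models.boxes_of(f,t): print(n,t,b)
E
```

```text
pics
{'time': 0.0, 'joint_pos': array([ 1.12858280e+00,  1.31113168e-01,  1.48928690e+00, -1.53851697e-05,
        1.52298848e+00, -8.53813191e-02]), 'qvel': array([ 5.98101993e-04, -9.47549439e-04,  1.02520543e-04, -7.97703150e-04,
       -1.24978314e-03, -4.73392590e-05]), 'tau': array([-2.55007202e-03, -5.59852767e+01, -4.91747832e+01,  7.65026081e-02,
        3.59539955e-02, -1.17494242e-04]), 'ee_pos': array([209.32549859, 561.72258587, 231.61190549]), 'tool_rot': array([-3.13980199e+00, -1.37839421e-04,  2.78476108e+00]), 'wrist_force': array([-0.87395532, -0.50454309,  1.01013943]), 'ft_torque': array([ 0.03599837, -0.04098179, -0.05947538]), 'finger_gap': 0.9967148602342218}
scene {'image': 0, 'K': array([[411.67580454,   0.        , 280.54384582],
       [  0.        , 411.67580454, 211.83132216],
       [  0.        ,   0.        ,   1.        ]]), 'D': array([-0.09284501,  0.        ,  0.        ,  0.        ,  0.        ]), 'position': array([1209.68767997,   73.59167692,  586.1506041 ]), 'attitude': array([-2.25345352,  0.00827769,  1.65508593]), 'shot': 1}
scene plate {
[... 738 characters left out ...]
.2, 70.6], 'conf': 0.71}
wrist {'image': 0, 'K': array([[340.62653237,   0.        , 278.88006494],
       [  0.        , 340.62653237, 213.78804953],
       [  0.        ,   0.        ,   1.        ]]), 'D': array([-0.0058303,  0.       ,  0.       ,  0.       ,  0.       ]), 'T_tool_cam': array([[-3.75213996e-04, -9.55607109e-01, -2.94643704e-01,
         8.36093922e+01],
       [ 9.99998523e-01,  1.35672302e-04, -1.71346902e-03,
        -5.34193322e-01],
       [ 1.67737816e-03, -2.94643912e-01,  9.55605647e-01,
        -1.52191415e+02],
       [ 0.00000000e+00,  0.00000000e+00,  0.00000000e+00,
         1.00000000e+00]]), 'shot': 3}
wrist filter {'xyz': [461.3, 303.3, 8.2], 'conf': 0.87}
```

View pics/scene0.png

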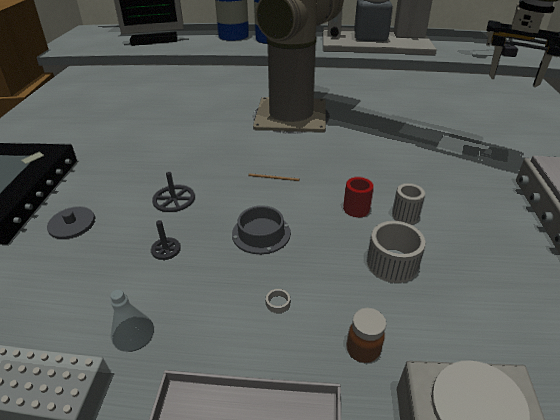

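View pics/top0.png

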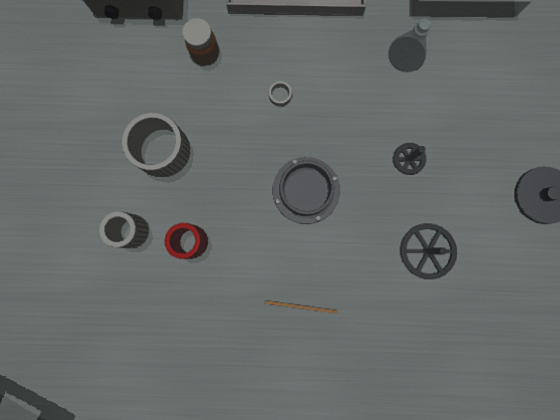

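View pics/wrist0.png

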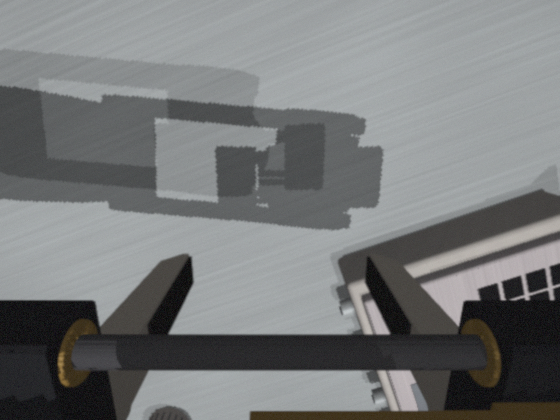

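The small plate is at about (409,158) in the top view. The canister rim is at (306,188), the white filter's top at (117,230), and the red look-alike sits beside it at (185,240). Next I'll refine these positions by segmentation.

```bash
cat >> h.py <<'E'
from scipy.spatial.transform import Rotation as Ro
def campose(f,s=None):
    if 'position' in f: return Ro.from_euler('xyz',f['attitude']).as_matrix(), np.array(f['position'])
    R=Ro.from_euler('xyz',s['tool_rot']).as_matrix(); T=f['T_tool_cam']
    return R@T[:3,:3], R@T[:3,3]+s['ee_pos']
def pix2w(f,uv,z,s=None):
    R,p=campose(f,s)
    n=cv2.undistortPoints(np.array(uv,float).reshape(-1,1,2),f['K'],f['D']).reshape(-1,2)
    d=np.c_[n,np.ones(len(n))]@R.T
    return p+d*((z-p[2])/d[:,2])[:,None]
def w2pix(f,X,s=None):
    R,p=campose(f,s)
    return cv2.projectPoints(np.array(X,float).reshape(-1,3),Ro.from_matrix(R.T).as_rotvec(),-R.T@p,f['K'],f['D'])[0].reshape(-1,2)
def circ(c,r,z,n=48):
    a=np.linspace(0,2*np.pi,n,endpoint=False); return np.c_[c[0]+r*np.cos(a),c[1]+r*np.sin(a),np.full(n,z)]
def overlay(f,cs,name,box,k=4,s=None):
    x0,y0,x1,y1=box
    im=cv2.resize(f['image'][y0:y1,x0:x1,::-1],None,fx=k,fy=k,interpolation=cv2.INTER_CUBIC)
    for (c,r,z),col in zip(cs,[(0,0,255),(0,255,0),(255,255,0),(0,255,255),(255,0,255),(255,0,0)]):
        p=((w2pix(f,circ(c,r,z),s)-[x0,y0]+.5)*k).astype(int)
        cv2.polylines(im,[p.reshape(-1,1,2)],True,col,1)
    cv2.imwrite('pics/'+name+'.png',im)
E
python3 - <<'E'
from h import *
f=grab_frame('top'); 
C=pix2w(f,[306,188],40)[0];P=pix2w(f,[409,158],8)[0];F=pix2w(f,[117,230],70)[0]
print(C,P,F, pix2w(f,[417.5,152],75))
g=grab_frame('scene')
cs=[(C,42,40),(C,62,6)];overlay(f,cs,'c1',(260,145,350,235),6); overlay(g,cs,'c1s',(220,190,300,260),6)
cs=[(P,30,8),(P,6,75),(P,30,0)];overlay(f,cs,'p1',(380,130,440,180),8); overlay(g,cs,'p1s',(140,210,195,265),8)
cs=[(F,30,70),(F,21,70),(F,30,0)];overlay(f,cs,'f1',(90,200,160,260),8); overlay(g,cs,'f1s',(370,170,440,230),8)
a=[cv2.resize(cv2.imread(f'pics/{n}.png'),(260,260)) for n in ['c1','p1','f1','c1s','p1s','f1s']]
cv2.imwrite('pics/m1.png',np.vstack([np.hstack(a[:3]),np.hstack(a[3:])]))
E
```

```text
[566.08590787 -25.44433306  40.        ] [ 630.89838766 -214.54821916    8.        ] [483.977326  287.2323607  70.       ] [[ 625.42637348 -208.97260278   75.        ]]
```

View pics/m1.png

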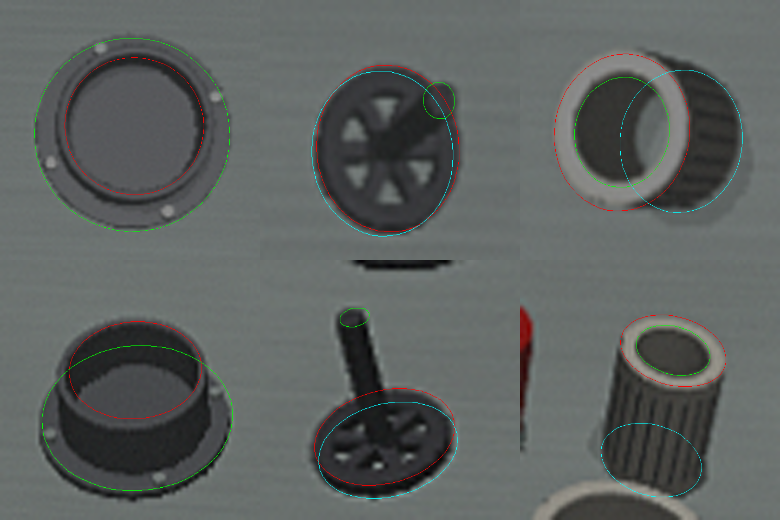

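carry_out(commands="0.023 -0.042 0 0 0 0;0.046 -0.084 0 0 0 0;0.069 -0.126 0 0 0 0;0.092 -0.168 0 0 0 0;0.115 -0.21 0 0 0 0;0.138 -0.252 0 0 0 0;0.161 -0.294 0 0 0 0;0.184 -0.336 0 0 0 0", grip=0, squeeze=30)

```text
time: 1.5
ee_pos: [394.1, 224.5, 233.0]
tool_rot: [3.141, 0.001, 2.785]
wrist_force: [1.3, 0.5, 0.4]
finger_gap: 1.002
```

carry_out(commands="0.023 -0.042 0 0 0 0;0.046 -0.084 0 0 0 0;0.069 -0.126 0 0 0 0;0.092 -0.168 0 0 0 0;0.115 -0.21 0 0 0 0;0.138 -0.252 0 0 0 0;0.161 -0.294 0 0 0 0;0.184 -0.336 0 0 0 0")

```text
time: 2.3
ee_pos: [578.9, -113.5, 233.2]
tool_rot: [3.141, 0.001, 2.785]
wrist_force: [0.5, -0.4, -0.0]
finger_gap: 1.001
```

carry_out(commands="0.023 -0.042 -0.01 0 0 0;0.046 -0.084 -0.02 0 0 0;0.052 -0.101 -0.033 0 0 0;0.052 -0.101 -0.033 0 0 0;0.052 -0.101 -0.033 0 0 0")

```text
time: 2.8
ee_pos: [630.4, -214.3, 199.5]
tool_rot: [3.14, -0.0, 2.784]
wrist_force: [0.7, -0.0, 0.3]
finger_gap: 1.0
```

Run:
```python
from h import *
s=ctrl.observe(); f=grab_frame('wrist'); save(f,'w1'); print(s['ee_pos'],s['tool_rot'])
np.savez('w1.npz',ee=s['ee_pos'],rot=s['tool_rot'])
for b in models.boxes_of(f,'plate'): print(b)
print(w2pix(f,[[631,-214,8],[631,-214,75]],s))
P=[631,-214]
overlay(f,[(P,30,8),(P,6,75),(P,30,0),(P,6,8)],'w1o',(180,100,380,250),4,s)
```

```text
[ 630.44015201 -214.32110406  199.50088413] [ 3.14019326e+00 -3.66739080e-04  2.78408915e+00]
{'xyz': [627.6, -212.6, 9.2], 'conf': 0.84}
[[280.2028605  193.62404347]
 [280.47385105 212.38443908]]
```

View pics/w1o.png

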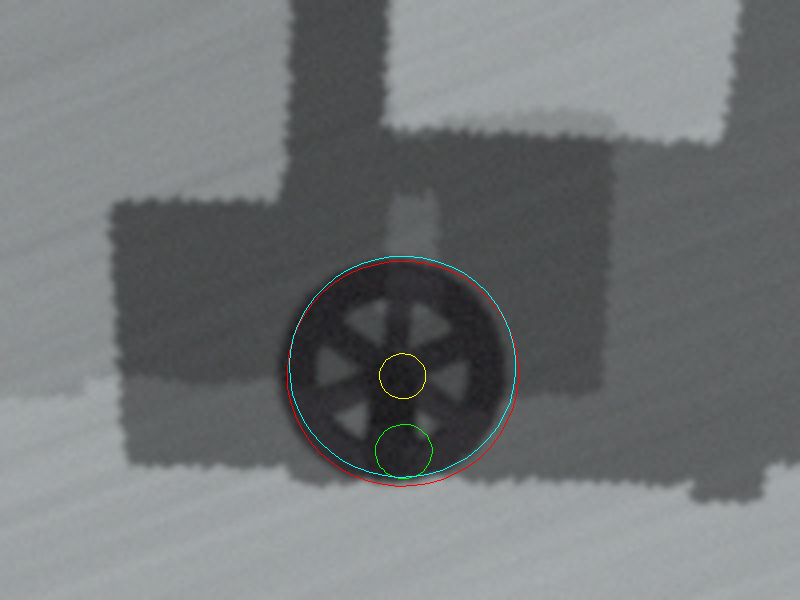

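carry_out(commands="-0.001 -0.001 -0.05 0 0 0;-0.001 -0.001 -0.095 0 0 0;-0.001 -0.001 -0.125 0 0 0;-0.001 -0.001 -0.1445 0 0 0;-0.001 -0.001 -0.1445 0 0 0;-0.001 -0.001 -0.1445 0 0 0")

```text
time: 3.5
ee_pos: [630.6, -213.7, 58.1]
tool_rot: [3.14, 0.003, 2.787]
wrist_force: [-0.3, -0.6, -0.0]
finger_gap: 0.999
```

Run:
```python
from h import *
s=ctrl.observe(); f=grab_frame('wrist'); save(f,'w2'); print(s['ee_pos'],s['tool_rot'],s['wrist_force'])
```

```text
[ 630.62396368 -213.72334357   58.09431443] [3.14032062 0.00335375 2.7868666 ] [-0.28889205 -0.62884668 -0.04845682]
```

View pics/w2.png

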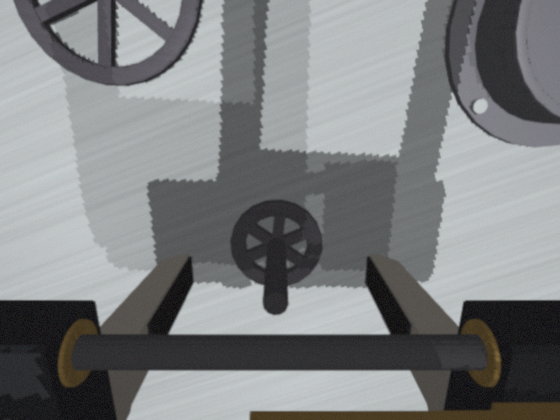

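Run:
```python
from h import *
s=ctrl.observe(); f=grab_frame('wrist'); print(s['ee_pos'],s['tool_rot'])
print(pix2w(f,[[275,302]],75,s),pix2w(f,[[276.5,241]],8,s))
overlay(f,[([630,-214],6,75),([630,-214],30,8)],'w3o',(200,180,350,330),5,s)
```

```text
[ 631.43285884 -214.22573966   59.17963071] [3.14043234 0.00536999 2.78669753]
[[ 630.91694265 -216.78334506   75.        ]] [[ 628.36751607 -215.61533971    8.        ]]
```

View pics/w3o.png

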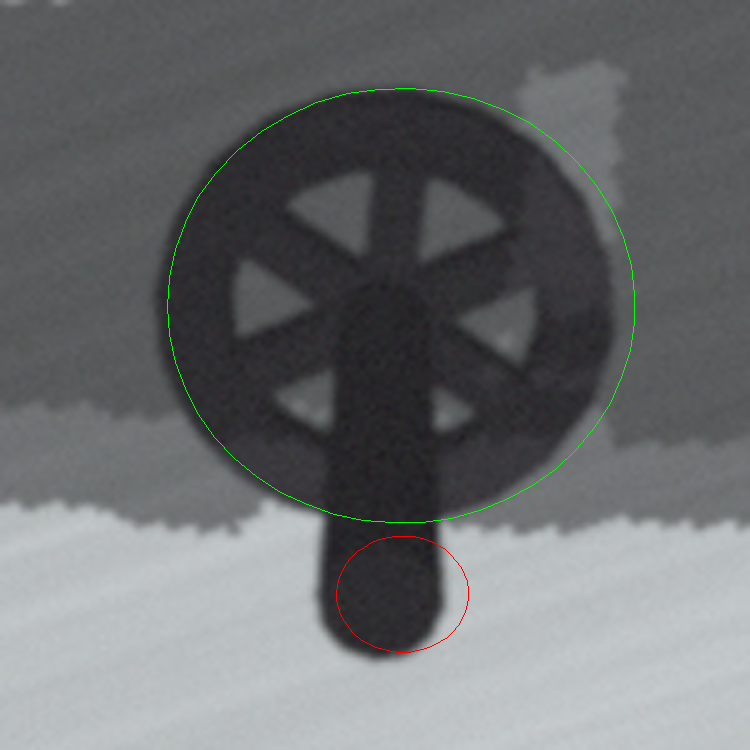

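carry_out(commands="-0.001 -0.002 -0.002 0 0 0;-0.001 -0.002 -0.003 0 0 0;-0.001 -0.002 -0.003 0 0 0")

```text
time: 3.9
ee_pos: [631.1, -216.9, 57.4]
tool_rot: [3.141, 0.007, 2.786]
wrist_force: [-0.2, -0.4, 0.3]
finger_gap: 1.002
```

carry_out(commands="0 0 0 0 0 0;0 0 0 0 0 0;0 0 0 0 0 0;0 0 0 0 0 0;0 0 0 0 0 0;0 0 0 0 0 0;0 0 0 0 0 0;0 0 0 0 0 0", grip=1, squeeze=30)

```text
time: 4.7
ee_pos: [631.1, -216.9, 57.4]
tool_rot: [3.141, 0.007, 2.786]
wrist_force: [-0.2, 0.0, 0.4]
finger_gap: 0.359
```

carry_out(commands="0 0 0 0 0 0;0 0 0 0 0 0;0 0 0 0 0 0;0 0 0 0 0 0;0 0 0 0 0 0;0 0 0 0 0 0")

```text
time: 5.3
ee_pos: [631.0, -216.8, 57.2]
tool_rot: [3.14, 0.007, 2.786]
wrist_force: [0.2, 0.4, -1.7]
finger_gap: 0.122
```

Run:
```python
from h import *
s=ctrl.observe(); f=grab_frame('wrist'); save(f,'w4'); print(s['ee_pos'],s['tool_rot'],s['wrist_force'],s['finger_gap'])
print((Ro.from_euler('xyz',[np.pi,0,2.785])*Ro.from_euler('xyz',s['tool_rot']).inv()).as_rotvec(degrees=True))
```

```text
[ 631.01235626 -216.77897235   57.18209243] [3.14047829 0.00714936 2.78631747] [ 0.2410683   0.3661945  -1.71490829] 0.12201552878656881
[ 0.08289544  0.40620206 -0.07571317]
```

View pics/w4.png

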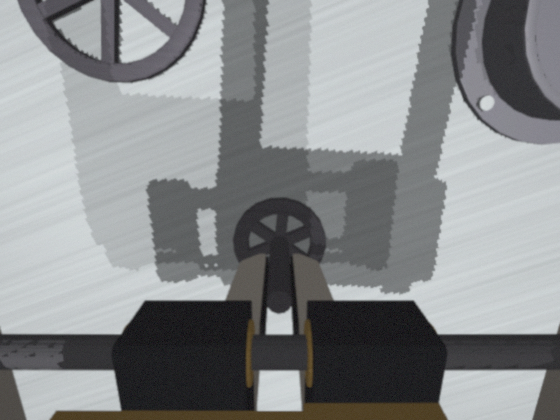

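carry_out(commands="0 0 0.02 0 0 0;0 0 0.045 0 0 0;0 0 0.07 0 0 0;0 0 0.08 0 0 0;0 0 0.08 0 0 0;0 0 0.08 0 0 0")

```text
time: 5.95
ee_pos: [630.4, -216.6, 135.9]
tool_rot: [3.141, 0.006, 2.786]
wrist_force: [-0.4, -0.2, -2.7]
finger_gap: 0.12
```

Run:
```python
from h import *
s=ctrl.observe(); f=grab_frame('wrist'); save(f,'w5'); print(s['ee_pos'],s['tool_rot'],s['wrist_force'],s['finger_gap'])
C=[566.1,-25.4]
print(w2pix(f,[*C,40],s))
```

```text
[ 630.44598918 -216.61304212  135.8990848 ] [3.14050329 0.00574009 2.78621216] [-0.42426874 -0.19130691 -2.70103635] 0.11969263724178905
[[518.29398467  39.56122772]]
```

View pics/w5.png

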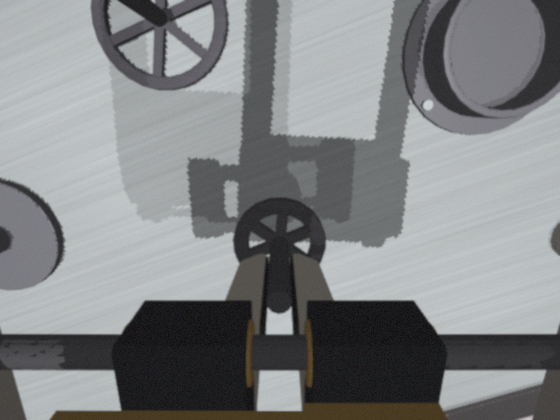

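carry_out(commands="-0.008 0.025 0 0 0 0;-0.02 0.06 0 0 0 0;-0.034 0.1 0 0 0 0;-0.048 0.14 0 0 0 0;-0.058 0.175 0 0 0 0;-0.064 0.191 0 0 0 0;-0.064 0.191 0 0 0 0;-0.064 0.191 0 0 0 0")

```text
time: 6.8
ee_pos: [565.8, -25.8, 134.4]
tool_rot: [3.141, 0.004, 2.787]
wrist_force: [0.4, -0.7, -1.9]
finger_gap: 0.117
```

Run:
```python
from h import *
s=ctrl.observe(); f=grab_frame('wrist'); save(f,'w6'); print(s['ee_pos'],s['tool_rot'],s['wrist_force'],s['finger_gap'])
C=[566.1,-25.4]
overlay(f,[(C,42,40),(C,62,6),(C,48,40)],'w6o',(170,90,390,300),3,s)
print(w2pix(f,[*C,40],s))
for b in models.boxes_of(f,'canister'): print(b)
```

```text
[565.81515593 -25.79186059 134.43477252] [3.14118993 0.00379783 2.78687807] [ 0.3952865  -0.68822054 -1.93747986] 0.11676383864877442
[[280.71865111 222.96761399]]
{'xyz': [546.2, -13.9, 5.9], 'conf': 0.96}
```

View pics/w6o.png

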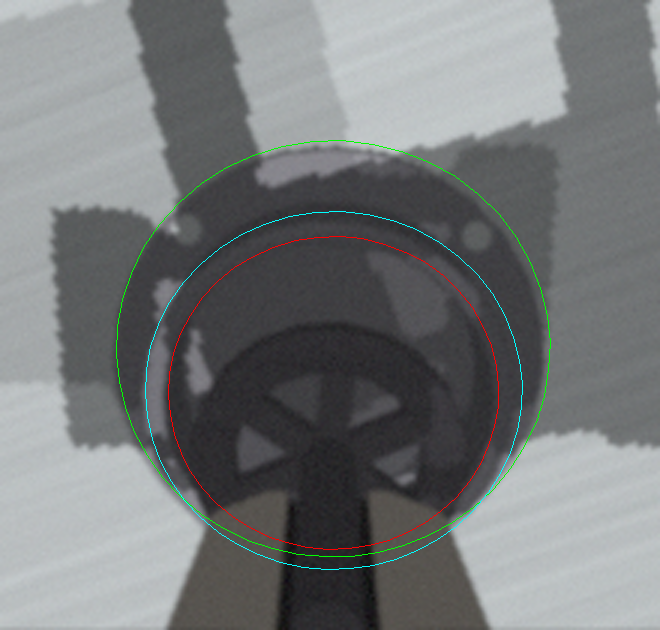

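Run:
```python
import cv2,numpy as np
im=cv2.imread('pics/w6.png')[90:300,170:390]
im=cv2.resize(im,None,fx=3.5,fy=2.8 and 2.8,interpolation=cv2.INTER_CUBIC)
im=(255*(im/255.)**0.5).astype(np.uint8); cv2.imwrite('pics/w6b.png',im)
```

```text
(no output)
```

View pics/w6b.png

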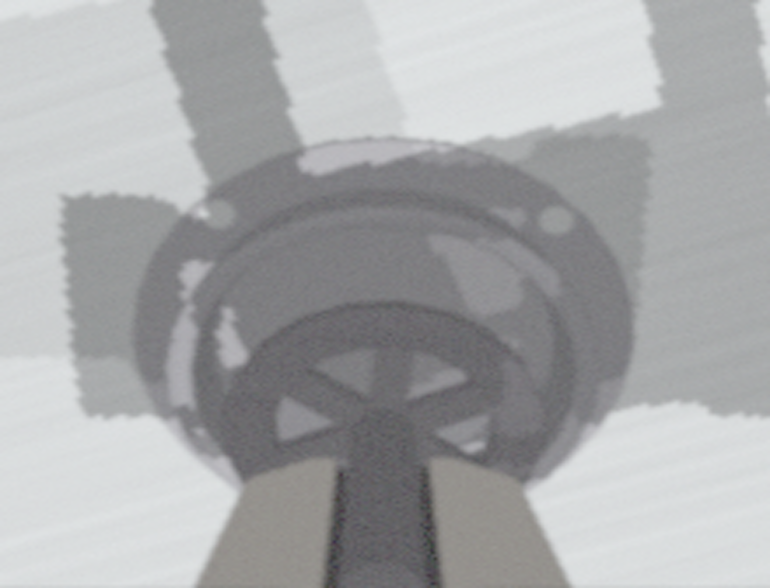

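carry_out(commands="0 -0.001 -0.02 0 0 0;0 -0.001 -0.04 0 0 0;0 -0.001 -0.054 0 0 0;0 -0.001 -0.062 0 0 0;0 -0.001 -0.065 0 0 0;0 -0.001 -0.065 0 0 0;0 -0.001 -0.065 0 0 0")

```text
time: 7.6
ee_pos: [566.9, -27.8, 70.7]
tool_rot: [3.141, 0.006, 2.785]
wrist_force: [-0.0, 0.5, -2.2]
finger_gap: 0.12
```

Run:
```python
from h import *
s=ctrl.observe(); f=grab_frame('wrist'); save(f,'w7'); print(s['ee_pos'],s['tool_rot'],s['wrist_force'],s['finger_gap'])
f=grab_frame('scene'); im=cv2.resize(f['image'][170:270,200:320,::-1],None,fx=5,fy=5,interpolation=cv2.INTER_CUBIC)
cv2.imwrite('pics/s7.png',(255*(im/255.)**.5).astype(np.uint8))
```

```text
[566.92727639 -27.75287786  70.71804119] [3.14066329 0.00563563 2.78522041] [-0.01703948  0.48581584 -2.22009132] 0.1201101351953375
```

View pics/s7.png

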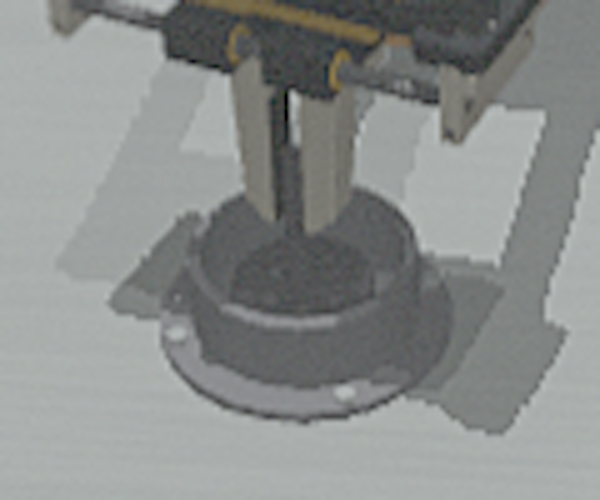

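View pics/w7.png

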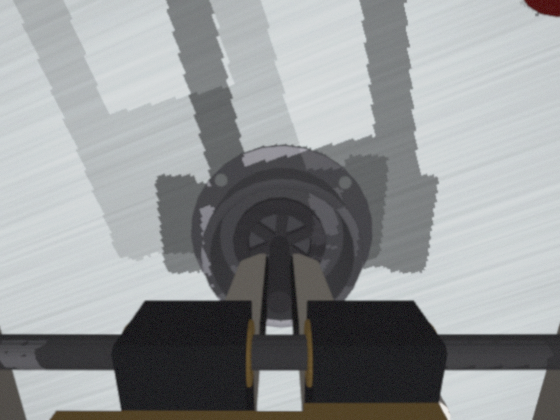

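carry_out(commands="0 0 -0.001 0 0 0;0 0 -0.002 0 0 0;0 0 -0.003 0 0 0;0 0 -0.004 0 0 0;0 0 -0.004 0 0 0")

```text
time: 8.2
ee_pos: [566.8, -27.6, 66.5]
tool_rot: [3.141, 0.005, 2.785]
wrist_force: [-0.2, -0.0, -2.6]
finger_gap: 0.121
```

carry_out(commands="0 0 -0.001 0 0 0;0 0 -0.002 0 0 0;0 0 -0.002 0 0 0;0 0 -0.002 0 0 0")

```text
time: 8.6
ee_pos: [567.0, -27.5, 65.1]
tool_rot: [3.14, 0.006, 2.785]
wrist_force: [-3.6, 1.4, 4.7]
finger_gap: 0.121
```

carry_out(commands="0 0 0 0 0 0;0 0 0 0 0 0;0 0 0 0 0 0;0 0 0 0 0 0;0 0 0 0 0 0;0 0 0 0 0 0", grip=0)

```text
time: 9.2
ee_pos: [567.0, -27.6, 65.0]
tool_rot: [3.141, 0.006, 2.785]
wrist_force: [-0.1, -0.3, 0.2]
finger_gap: 0.595
```

carry_out(commands="0 0 0.02 0 0 0;0 0 0.05 0 0 0;0 0 0.09 0 0 0;0 0 0.12 0 0 0;0 0 0.12 0 0 0;0 0 0.12 0 0 0")

```text
time: 9.8
ee_pos: [567.6, -27.7, 185.9]
tool_rot: [3.14, 0.008, 2.785]
wrist_force: [-0.8, -0.2, -0.8]
finger_gap: 0.998
```

Run:
```python
from h import *
s=ctrl.observe(); f=grab_frame('wrist'); print(s['ee_pos'],s['tool_rot'],s['wrist_force'],s['finger_gap'])
g=grab_frame('scene')
C=[567,-27.5]
print(w2pix(f,[*C,83],s))
im=cv2.resize(f['image'][90:330,160:400,::-1],None,fx=2.4,fy=2.4,interpolation=cv2.INTER_CUBIC)[:500,:400+150]
j=cv2.resize(g['image'][170:270,215:305,::-1],None,fx=5,fy=5,interpolation=cv2.INTER_CUBIC)[:500,:250]
im=cv2.resize(f['image'][90:330,160:400,::-1],(400,400)); j=cv2.resize(g['image'][180:260,220:300,::-1],(400,400),interpolation=cv2.INTER_CUBIC)
cv2.imwrite('pics/s8.png',(255*(np.hstack([im,j])/255.)**.5).astype(np.uint8))
```

```text
[567.56954029 -27.65283425 185.92340413] [3.14007187 0.00782393 2.78543649] [-0.75440841 -0.23940765 -0.80611673] 0.9981531348067336
[[279.87112145 218.10663494]]
```

View pics/s8.png

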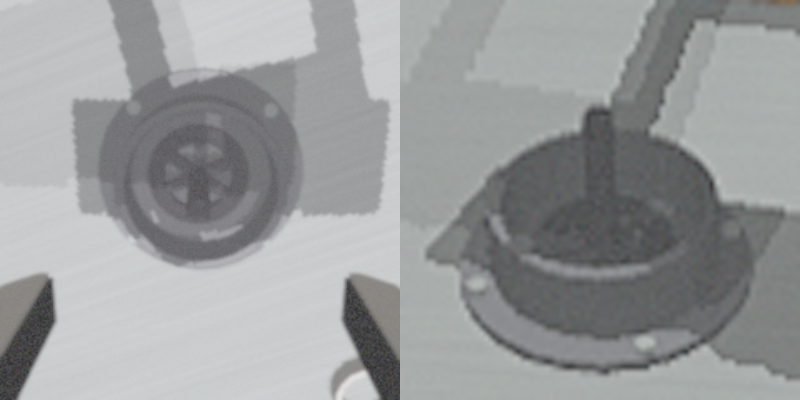

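Run:
```python
from h import *
f=grab_frame('top'); g=grab_frame('scene'); save(f,'t9')
F=pix2w(f,[117,230],70)[0];R=pix2w(f,[182.5,240.5],70)[0];B=pix2w(f,[153,142],70)[0]
print(F,R,B)
for n in (R,B): d=n-F; print(np.hypot(*d[:2]),np.degrees(np.arctan2(d[1],d[0])))
overlay(f,[(F,30,70),(R,30,70),(B,50,70)],'t9o',(85,100,225,270),4)
```

```text
[483.977326  287.2323607  70.       ] [469.02745201 178.28789724  70.        ] [634.29388942 236.54196004  70.        ]
109.96542570881034 -97.81359647139871
158.6334957006898 -18.635357396766768
```

View pics/t9o.png

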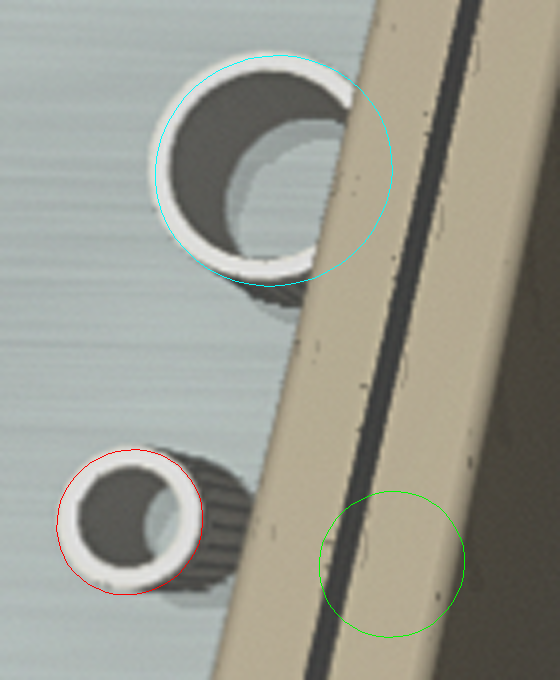

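carry_out(commands="-0.008 0.03 0.01 0 0 -4;-0.019 0.07 0.014 0 0 -9;-0.031 0.115 0.014 0 0 -14;-0.043 0.16 0.014 0 0 -19;-0.055 0.205 0.014 0 0 -24;-0.067 0.25 0.014 0 0 -29;-0.077 0.29 0.014 0 0 -33;-0.084 0.315 0.014 0 0 -36")

```text
time: 10.8
ee_pos: [480.1, 290.0, 195.8]
tool_rot: [-3.14, 0.002, 2.156]
wrist_force: [0.4, -0.2, -0.9]
finger_gap: 1.002
```

carry_out(commands="0 0 0 0 0 0;0 0 0 0 0 0")

```text
time: 11.0
ee_pos: [479.2, 290.1, 194.4]
tool_rot: [-3.138, 0.002, 2.159]
wrist_force: [-0.1, -0.6, 0.3]
finger_gap: 0.999
```

Run:
```python
from h import *
s=ctrl.observe(); f=grab_frame('wrist'); print(s['ee_pos'],s['tool_rot'])
print((Ro.from_euler('xyz',[np.pi,0,s['tool_rot'][2]])*Ro.from_euler('xyz',s['tool_rot']).inv()).as_rotvec(degrees=True))
F=[484,287.2]
save(f,'w10')
overlay(f,[(F,30,70),(F,21,70),(F,30,0)],'w10o',(170,120,390,330),3,s)
for b in models.boxes_of(f,'filter'): print(b)
```

```text
[479.19958394 290.13542608 194.39662017] [-3.13765783e+00  1.84148954e-03  2.15881092e+00]
[ 2.12847240e-01 -1.29056135e-01  2.07580923e-04]
{'xyz': [484.9, 282.0, 68.8], 'conf': 0.86}
{'xyz': [470.3, 195.4, 51.3], 'conf': 0.66}
```

View pics/w10o.png

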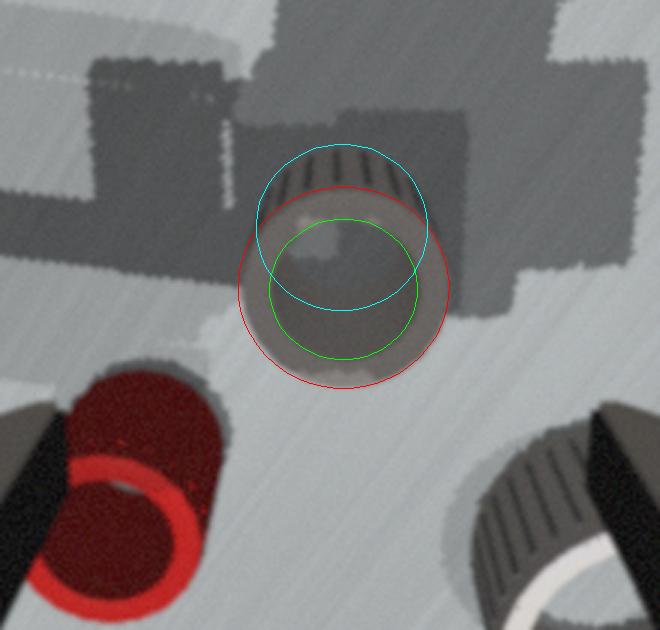

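carry_out(commands="0.005 -0.003 -0.02 0.2 -0.1 0;0.005 -0.003 -0.05 0.2 -0.1 0;0.005 -0.003 -0.075 0.2 -0.1 0;0.005 -0.003 -0.08 0.2 -0.1 0;0.005 -0.003 -0.08 0.2 -0.1 0")

```text
time: 11.6
ee_pos: [484.8, 284.6, 114.1]
tool_rot: [-3.14, 0.0, 2.155]
wrist_force: [-0.0, -0.5, 0.4]
finger_gap: 1.0
```

Run:
```python
from h import *
s=ctrl.observe(); f=grab_frame('wrist'); print(s['ee_pos'],s['tool_rot'])
F=[484,287.2]; save(f,'w11')
overlay(f,[(F,30,70),(F,21,70),(F,30,0)],'w11o',(90,150,490,420),2,s)
```

```text
[484.75747131 284.61154195 114.13805682] [-3.13962006e+00  5.71934166e-05  2.15527119e+00]
```

View pics/w11o.png

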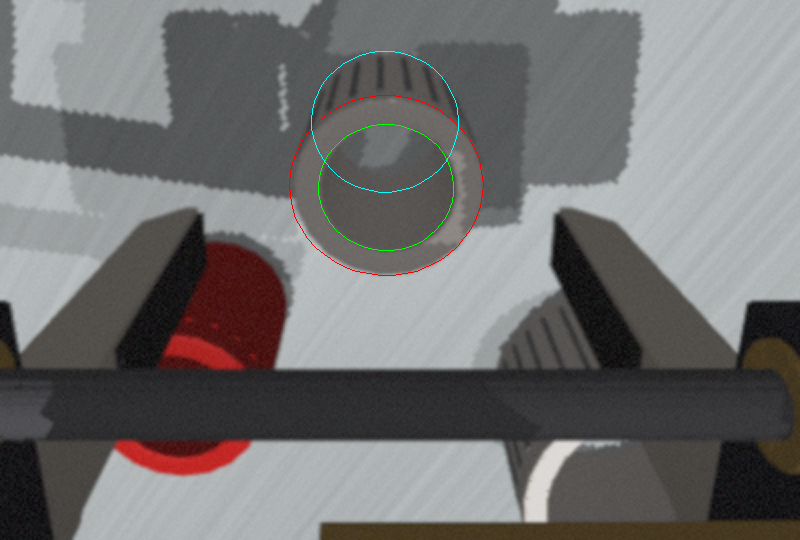

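carry_out(commands="-0.001 0.003 0 0 0 0;-0.001 0.003 -0.02 0 0 0;-0.001 0.003 -0.045 0 0 0;-0.001 0.003 -0.062 0 0 0;-0.001 0.003 -0.067 0 0 0;-0.001 0.003 -0.067 0 0 0;-0.001 0.003 -0.067 0 0 0")

```text
time: 12.35
ee_pos: [485.7, 288.9, 50.3]
tool_rot: [3.139, 0.001, 2.156]
wrist_force: [-0.2, 0.6, -0.3]
finger_gap: 1.005
```

Run:
```python
from h import *
s=ctrl.observe(); f=grab_frame('wrist'); print(s['ee_pos'],s['tool_rot'],s['wrist_force'])
F=[484,287.2]; save(f,'w12')
overlay(f,[(F,30,70),(F,21,70),(s['ee_pos'],2,70)],'w12o',(90,150,490,420),2,s)
```

```text
[485.71459298 288.89150717  50.33026564] [3.13867034e+00 6.85003479e-04 2.15560689e+00] [-0.20680018  0.56224733 -0.31062845]
```

View pics/w12o.png

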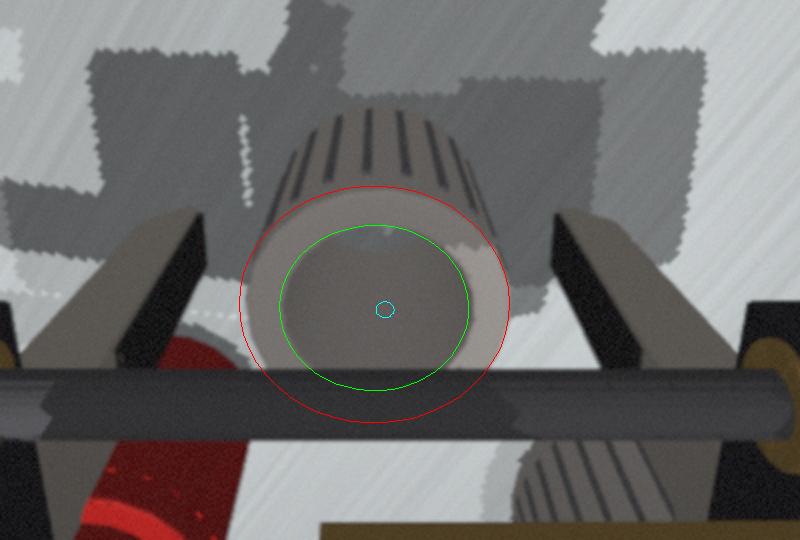

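carry_out(commands="-0.002 -0.001 -0.003 0 0 0;-0.002 -0.001 -0.003 0 0 0;-0.002 -0.001 -0.003 0 0 0")

```text
time: 12.7
ee_pos: [484.0, 288.0, 47.8]
tool_rot: [3.138, 0.001, 2.156]
wrist_force: [-0.5, 0.1, 0.7]
finger_gap: 1.001
```

carry_out(commands="0 0 0 0 0 0;0 0 0 0 0 0;0 0 0 0 0 0;0 0 0 0 0 0;0 0 0 0 0 0;0 0 0 0 0 0;0 0 0 0 0 0;0 0 0 0 0 0", grip=1, squeeze=20)

```text
time: 13.5
ee_pos: [484.1, 288.0, 47.9]
tool_rot: [3.138, 0.001, 2.156]
wrist_force: [0.2, -0.1, 0.7]
finger_gap: 0.647
```

Run:
```python
from h import *
s=ctrl.observe(); f=grab_frame('wrist'); print(s['ee_pos'],s['tool_rot'],s['wrist_force'],s['finger_gap'])
save(f,'w13')
```

```text
[484.05783913 288.02967312  47.87296003] [3.13758740e+00 8.64386784e-04 2.15557220e+00] [ 0.16042812 -0.07301093  0.70196834] 0.6470590157839676
```

View pics/w13.png

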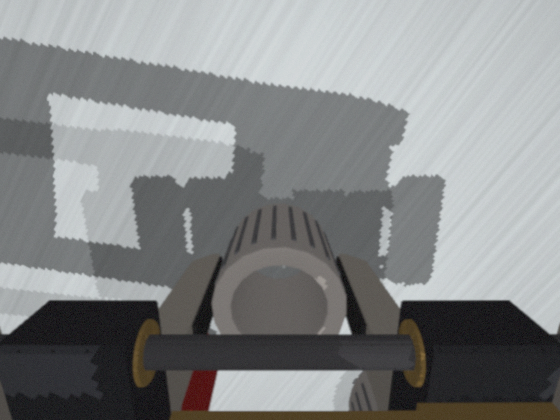

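carry_out(commands="0 0 0 0 0 0;0 0 0.01 0 0 0;0 0 0.03 0 0 0;0 0 0.06 0 0 0;0 0 0.09 0 0 0;0 0 0.115 0 0 0;0 0 0.12 0 0 0;0 0 0.12 0 0 0")

```text
time: 14.35
ee_pos: [484.6, 288.3, 169.0]
tool_rot: [3.135, 0.001, 2.156]
wrist_force: [-0.0, -0.5, -1.5]
finger_gap: 0.649
```

Run:
```python
from h import *
s=ctrl.observe(); f=grab_frame('wrist'); print(s['ee_pos'],s['tool_rot'],s['wrist_force'],s['finger_gap'])
save(f,'w14')
```

```text
[484.58706764 288.3163691  168.96332752] [3.13548316e+00 1.14480651e-03 2.15564029e+00] [-0.04725094 -0.5482291  -1.48503046] 0.6494005912239506
```

View pics/w14.png

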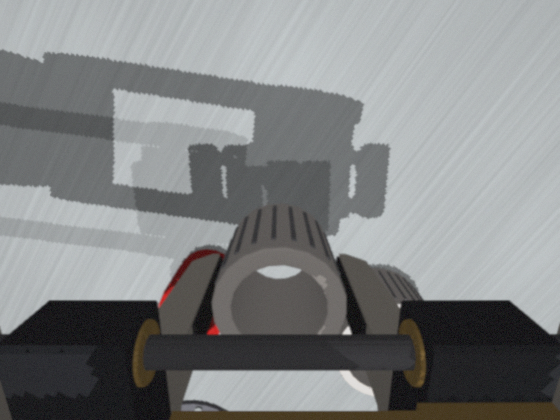

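carry_out(commands="0.008 -0.03 0 0 0 0;0.018 -0.07 0 0 0 0;0.03 -0.115 0 0 0 0;0.042 -0.16 0 0 0 0;0.054 -0.205 0 0 0 0;0.066 -0.25 0 0 0 0;0.076 -0.29 0 0 0 0;0.082 -0.315 0 0 0 0")

```text
time: 15.2
ee_pos: [564.7, -30.0, 164.7]
tool_rot: [3.141, -0.001, 2.154]
wrist_force: [0.4, 0.3, -1.0]
finger_gap: 0.65
```

carry_out(commands="0 0 0 0 0 0;0 0 0 0 0 0")

```text
time: 15.4
ee_pos: [563.2, -30.3, 162.2]
tool_rot: [-3.139, -0.004, 2.152]
wrist_force: [-0.9, -0.2, -1.1]
finger_gap: 0.649
```

Run:
```python
from h import *
s=ctrl.observe(); f=grab_frame('wrist'); print(s['ee_pos'],s['tool_rot'],s['wrist_force'],s['finger_gap'])
print((Ro.from_euler('xyz',[3.1376,0,s['tool_rot'][2]])*Ro.from_euler('xyz',s['tool_rot']).inv()).as_rotvec(degrees=True))
save(f,'w15'); f=grab_frame('scene'); save(f,'s15')
im=cv2.resize(f['image'][130:270,180:340,::-1],None,fx=4.2,fy=4.2,interpolation=cv2.INTER_CUBIC)
cv2.imwrite('pics/s15.png',(255*(im/255.)**.5).astype(np.uint8))
```

```text
[563.24046594 -30.29125907 162.19493986] [-3.13900034 -0.00414784  2.15181668] [-0.94427113 -0.23964989 -1.08678653] 0.6493627226952555
[ 0.00843135 -0.4458204  -0.00078247]
```

View pics/w15.png

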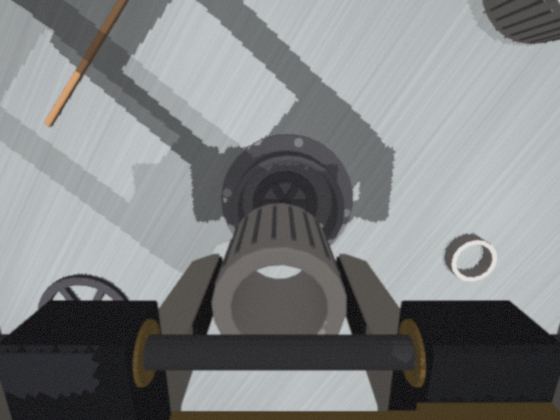

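View pics/s15.png

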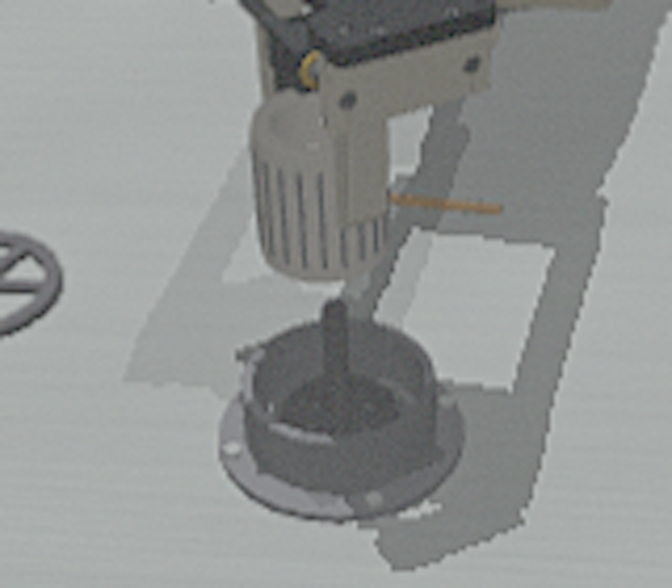

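carry_out(commands="0.002 0.002 -0.005 0 -0.4 0;0.003 0.004 -0.013 0 -0.4 0;0.003 0.004 -0.02 0 -0.4 0;0.003 0.004 -0.024 0 -0.4 0;0.003 0.004 -0.024 0 -0.4 0;0.003 0.004 -0.024 0 -0.4 0")

```text
time: 16.1
ee_pos: [566.7, -24.9, 139.2]
tool_rot: [3.137, 0.001, 2.154]
wrist_force: [0.2, 0.2, -0.8]
finger_gap: 0.65
```

Run:
```python
from h import *
s=ctrl.observe(); f=grab_frame('wrist'); print(s['ee_pos'],s['tool_rot'],s['wrist_force'],s['finger_gap'])
print((Ro.from_euler('xyz',[3.1376,0,s['tool_rot'][2]])*Ro.from_euler('xyz',s['tool_rot']).inv()).as_rotvec(degrees=True))
C=[566,-26.4]
overlay(f,[(C,42,40),(C,62,6),(s['ee_pos'],30,s['ee_pos'][2]-47.9)],'w16o',(170,90,390,300),3,s)
f=grab_frame('scene')
overlay(f,[(C,42,40),(C,62,6),(s['ee_pos'],30,s['ee_pos'][2]-47.9),([567,-27.5],6,83)],'s16o',(180,130,340,270),4)
```

```text
[566.68066471 -24.87793284 139.19514898] [3.13712311e+00 5.36255510e-04 2.15423295e+00] [ 0.19201571  0.2073352  -0.76675473] 0.6498641669488361
[ 1.05900354e-02  3.97298813e-02 -7.32619954e-06]
```

View pics/w16o.png

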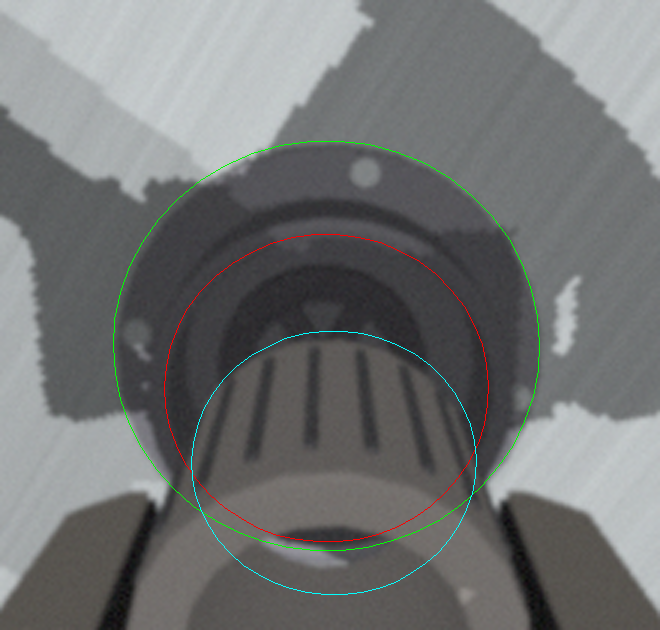

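View pics/s16o.png

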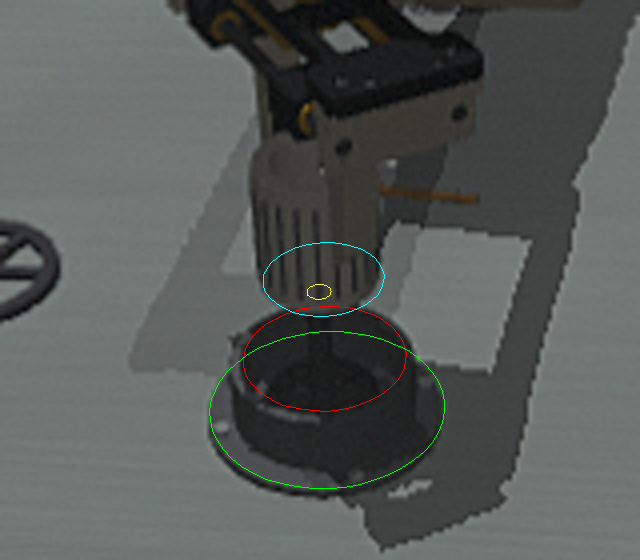

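carry_out(commands="-0.001 -0.001 -0.01 0 0 0;-0.001 -0.001 -0.025 0 0 0;-0.001 -0.001 -0.04 0 0 0;-0.001 -0.001 -0.04 0 0 0")

```text
time: 16.6
ee_pos: [563.4, -25.7, 95.6]
tool_rot: [3.141, -0.003, 2.154]
wrist_force: [-0.2, -0.0, -0.2]
finger_gap: 0.648
```

Run:
```python
from h import *
s=ctrl.observe(); print(s['ee_pos'],s['tool_rot'],s['wrist_force'],s['finger_gap'])
f=grab_frame('scene')
im=cv2.resize(f['image'][150:270,190:330,::-1],None,fx=5,fy=5,interpolation=cv2.INTER_CUBIC)
w=grab_frame('wrist'); save(w,'w17')
cv2.imwrite('pics/s17.png',(255*(im/255.)**.5).astype(np.uint8))
```

```text
[563.38970189 -25.73444507  95.58418005] [ 3.14104000e+00 -2.93313301e-03  2.15386367e+00] [-0.15684688 -0.00843939 -0.23298351] 0.6477415637805682
```

View pics/s17.png

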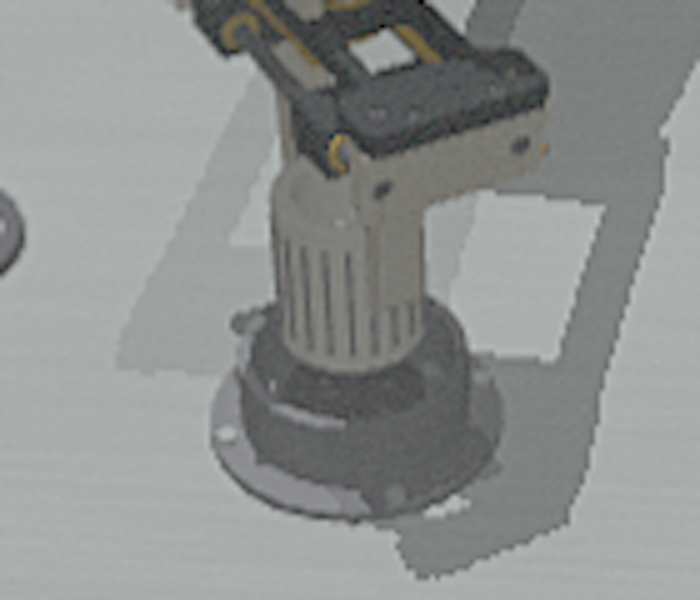

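View pics/w17.png

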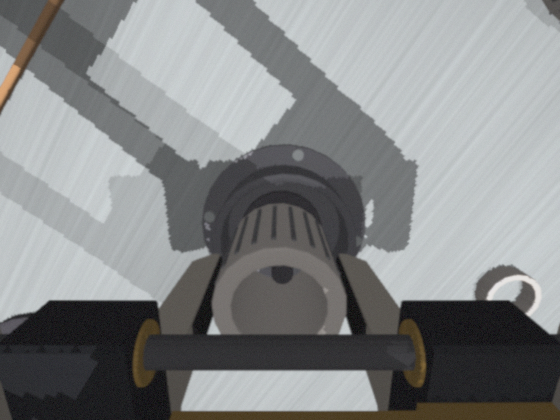

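carry_out(commands="0.002 0 -0.005 0 -0.2 0;0.002 0 -0.013 0 -0.2 0;0.002 0 -0.02 0 -0.2 0;0.002 0 -0.025 0 -0.2 0;0.002 0 -0.025 0 -0.2 0;0.002 0 -0.025 0 -0.2 0")

```text
time: 17.3
ee_pos: [567.0, -25.9, 73.2]
tool_rot: [3.136, 0.001, 2.154]
wrist_force: [-0.6, 0.3, -1.0]
finger_gap: 0.65
```

Run:
```python
from h import *
s=ctrl.observe(); print(s['ee_pos'],s['tool_rot'],s['wrist_force'],s['finger_gap'])
print((Ro.from_euler('xyz',[3.1376,0,s['tool_rot'][2]])*Ro.from_euler('xyz',s['tool_rot']).inv()).as_rotvec(degrees=True))
f=grab_frame('scene')
im=cv2.resize(f['image'][150:270,190:330,::-1],None,fx=5,fy=5,interpolation=cv2.INTER_CUBIC)
cv2.imwrite('pics/s18.png',(255*(im/255.)**.5).astype(np.uint8))
```

```text
[567.01726819 -25.88955492  73.23269391] [3.13556788e+00 1.19509972e-03 2.15396976e+00] [-0.59267642  0.31578269 -0.96627005] 0.6504991600659825
[-6.95949029e-03  1.34894960e-01 -6.95738448e-05]
```

View pics/s18.png

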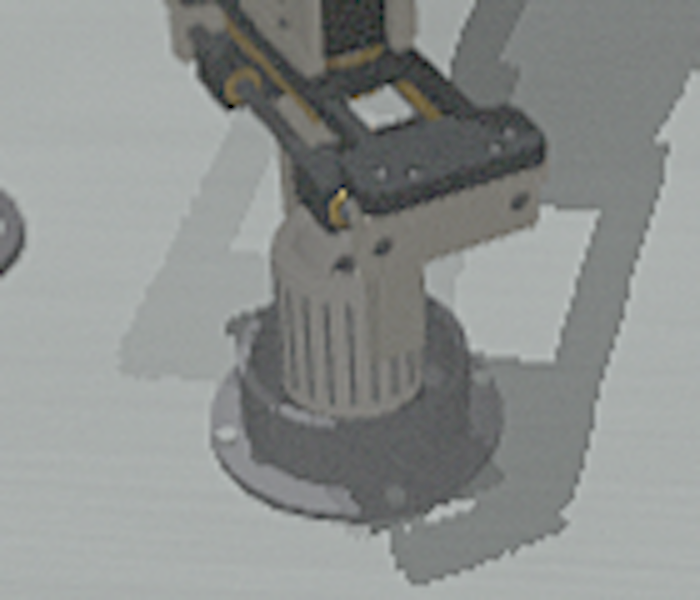

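Filter is well inside. I'll take the last 9 mm slowly.

carry_out(commands="0 0 -0.002 0 0.1 0;0 0 -0.004 0 0.1 0;0 0 -0.006 0 0.1 0;0 0 -0.007 0 0.1 0;0 0 -0.007 0 0.1 0;0 0 -0.007 0 0.1 0")

```text
time: 17.95
ee_pos: [567.2, -25.9, 66.5]
tool_rot: [3.137, 0.001, 2.154]
wrist_force: [-0.1, -0.7, -0.6]
finger_gap: 0.648
```

carry_out(commands="0 0 -0.001 0 0 0;0 0 -0.002 0 0 0;0 0 -0.002 0 0 0;0 0 -0.002 0 0 0")

```text
time: 18.35
ee_pos: [567.2, -25.9, 64.5]
tool_rot: [3.137, 0.001, 2.154]
wrist_force: [-0.4, 0.1, -0.9]
finger_gap: 0.649
```

carry_out(commands="0 0 -0.0005 0 0 0;0 0 -0.001 0 0 0;0 0 -0.001 0 0 0;0 0 -0.001 0 0 0")

```text
time: 18.75
ee_pos: [567.3, -25.9, 63.9]
tool_rot: [3.137, 0.001, 2.154]
wrist_force: [-2.1, 0.9, 3.5]
finger_gap: 0.648
```

Contact came at z = 63.9 mm, as predicted, so I'll release and retreat.

carry_out(commands="0 0 0 0 0 0;0 0 0 0 0 0;0 0 0 0 0 0;0 0 0 0 0 0;0 0 0 0 0 0;0 0 0 0 0 0", grip=0)

```text
time: 19.35
ee_pos: [567.3, -25.9, 63.8]
tool_rot: [3.137, 0.001, 2.154]
wrist_force: [0.5, -0.1, 0.2]
finger_gap: 0.998
```

carry_out(commands="0 0 0.02 0 0 0;0 0 0.05 0 0 0;0 0 0.09 0 0 0;0 0 0.13 0 0 0;0 0 0.15 0 0 0;0 0 0.15 0 0 0")

```text
time: 19.95
ee_pos: [569.7, -26.2, 218.4]
tool_rot: [3.131, 0.006, 2.154]
wrist_force: [-0.3, -0.2, 0.7]
finger_gap: 0.999
```

Run:
```python
from h import *
s=ctrl.observe(); print(s['ee_pos'],s['wrist_force'],s['finger_gap'])
f=grab_frame('wrist')
g=grab_frame('scene')
im=cv2.resize(f['image'][90:370,140:420,::-1],(400,400)); j=cv2.resize(g['image'][170:260,215:305,::-1],(400,400),interpolation=cv2.INTER_CUBIC)
cv2.imwrite('pics/s20.png',(255*(np.hstack([im,j])/255.)**.6).astype(np.uint8)); save(g,'s20f')
```

```text
[569.6618292  -26.23960241 218.41683075] [-0.27141304 -0.19782529  0.72293912] 0.9993684731313026
```

View pics/s20.png

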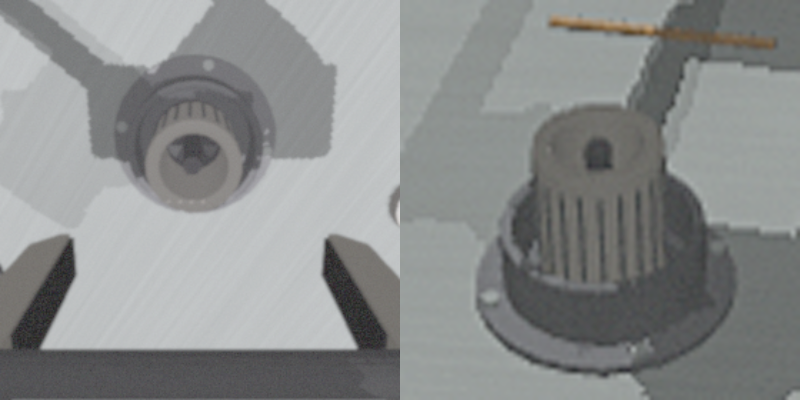

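View pics/s20f.png

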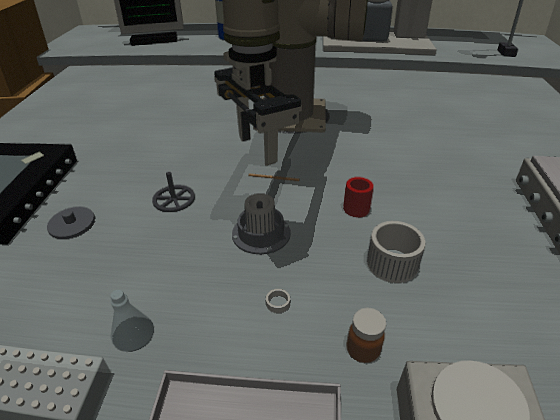

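The filter stands upright in the canister with the rod visible inside it. Nothing else has moved and the gripper is clear.

```bash
python3 -c "
from bench import close_job; print(close_job())"
```

```text
the job is handed in; nothing more can be done
None
```

The canister is reloaded and handed in at about 20 s of the 64 s allowed. The 60 mm plate went in first, gripped by its rod, followed by the white 60 mm filter ring, lowered over the rod. I lowered each one until it touched before letting go.

- **Plate:** contact came at a tool height of 65.1 mm, against 65.2 mm predicted. The pictures show it flat, with the rod upright.
- **Filter ring:** contact came at 63.9 mm, exactly as predicted. The last pictures show it upright around the rod.
- **Forces:** the wrist force stayed below about 7 N in every reading.
- **Everything else:** the red look-alike, the wider plate and the wider filter were not touched. The gripper ended open and well clear above the canister.

One check disagreed slightly: the camera overlays put the canister's rim and flange 1–3 mm apart. That is within the 12 mm of radial clearance, so it did not affect the fit.

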